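# Square up a leaning row of filter cassettes in their dock

## Robot

A 6-joint arm with a two-finger parallel gripper is mounted at the origin on a cart in front of the work surface, level with it; the furniture and walls round the work are solid. World frame = base frame: x ahead of the robot, y to its left, z up, the work surface at z = 0. Lengths are in m, angles in rad, forces in N, time in s.
With the tool pointing down it reaches from about 0.4 to 0.925 m from the base axis. Payload 12.5 kg.
Tool frame: the origin (TCP) lies between the finger pads; the fingertips stand 14 mm ahead of it and the grasp point (between the pads) lies 5 mm behind it (bot.finger_overhang is the distance from the TCP to the fingertips, in m); z points along the fingers, y is the line along which they close (so a half turn about z gives the same grasp; the last joint's range is limited). The gripper opens to 95 mm and grips with 3 to 60 N. Pads are 20 mm wide; open, the fingers measure 119 mm over their backs; the gripper's body (75 mm by 180 mm) begins 59 mm behind the grasp point.
Start: joints at [-1.383, 0.491, 1.559, -0, 1.092, -0.106], TCP at [0.181, -0.598, 0.229] pointing down, gripper open.
Joint ranges: [-3.1, 3.1], [-0.84, 2.19], [0.05, 2.79], [-1.13, 4.28], [0.06, 2.93], [-2.69, 2.69]. Speed limits (rad/s): [2.22, 2.22, 2.79, 3.14, 3.14, 3.14].

## Interface

Orientations are given as a 3x3 rotation matrix whose columns are the frame's x, y, z axes.
In Python, from plant import bot gives the robot as it stands.
- The arm moves only by the tool apply_moves, never from a script. Its argument "motion" is a list of rows, each a list of 7 numbers: the turn, a rotation vector about the tool's x, y, z in rad, then the shift along the tool's x, y, z in m, then the gripper command: -1 is shut, 1 is fully open, values between are in proportion. In form: [[ax, ay, az, tx, ty, tz, claw], ...]. A call has 1 to 20 rows; each row is the pose to reach, as a shift and turn from the pose commanded when the call began, along the tool's axes at that moment; what a row does not reach only later rows make up. A row lasts 1/12 s, in which the tool goes at most 41.7 mm and 7.16 degrees, less where a joint would pass 70% of its speed; a pose out of reach is approached as far as the arm can. A call with a gripper value outside its range is refused whole. The fingers move at their own pace and stop on an object; "force" is the grip in N (left out, the last holds). Time passes only in rows, so rows that repeat a pose let the fingers close. It gives the time, the measured TCP pose, the force, the opening and the grip force at its end, in the units of the state.
- bot.read_state(): the state, without advancing time (a new reading comes with each control period).
- bot.snapshot(name): name is "side" or "top"; returns the picture (480x640x3 uint8, red, green, blue); there is no depth.
- bot.get_calibration(name): a dict with "K" (3x3 intrinsics, pixels), "distortion" ([k1, k2, p1, p2, k3] as OpenCV has them; the pictures are not rectified), "R" (3x3) and "t" (3): a world point X has camera coordinates R X + t. Camera axes: x right, y down, z forward; pixel columns grow to the right and rows downward; lengths in m; the calibration is good to about 2 mm. A picture is of the moment at which its call begins. get_calibration takes no time and is no camera call.
- bot.hand_in(): hands the job in; it is judged then, once.
The state is a dict: "clock": time; "joints": joint angles; "qd": joint speeds; "joint_torque": joint torques, N m; "ee_pos": TCP position; "ee_rot": TCP orientation; "ft_force": force on the tool from outside, world axes, zero at the start; "ft_torque": the same for the moment, N m; "gripper_width": finger opening in m; "grasp_force": force on a finger pad.
Only numpy, scipy, OpenCV 4.12 (cv2) and the standard library are available. Lean on these libraries where they do the work, as an engineer would, in place of code of your own. Each camera call takes 0.05 s, during which the arm holds its last target. There are 200 camera calls.

## Task

First lift the red-capped jar out of the cassette dock and stand it in the steel tray. Then push the leaning row of cassettes in at the foot until all four stand upright and close together against the backstop, and after that push them sideways until all are flush against the side fence. Last, swing the orange keeper bar fully shut across the front of the row, and do not shove the computer mouse aside.

Things in the scene. Friction and masses are not known exactly. Their poses are not given: they have to be found in the camera images.
- dock: fixed cassette dock; origin on the worktop under its floor plate, z up. Plate 6 mm thick, x -108 to +68 mm, y -85 to +95 mm. Blue backstop at the +x end, blue side fence at the +y side; the -y side and -x end are open. Four cassettes upright against the backstop fill x = +12 to +60 mm; against the fence too, their centres are at y = +5, z = 41 mm.
- backstop_face (a point): foot of the dock's blue backstop, on its face, on the floor plate: dock x = +60, y = 0, z = 6 mm. The face looks to dock -x and reaches from dock y = -32 to +68 mm; top 78 mm above the worktop. Axes as the dock. Sliding the whole row over the floor takes up to about 10 N.
- fence_face (a point): foot of the dock's blue side fence, on its face, on the floor plate: dock x = +36, y = +60, z = 6 mm. The face looks to dock -y and reaches from dock x = +12 to +60 mm; top 51 mm above the worktop. Axes as the dock.
- keeper (a joint): orange keeper bar of the dock, hinged on an upright pin at dock (x +4, y +80 mm); rad. 0 = closed (its stop): it points to dock -y, 4 mm clear of four upright cassettes. Grows on opening: 1.57 points to dock -x. Bar 8 mm thick, 118 mm long from the pin, from 33 to 45 mm above the worktop. Stays where left; under 1 N moves it.
- keeper_knob (a point): white upright knob near the keeper bar's free end, 112 mm from the hinge pin, 14 mm in diameter, top 55 mm above the worktop; the point is its axis at half the bar's height, 39 mm above the worktop.
- cassette_1_mid (a point): white flat filter cassette (next to the backstop), 12 mm thick (its x), 110 mm wide (its y), 70 mm tall (its z), 0.09 kg; solid for pushing. This point is its centre. At the start it leans about 20 degrees with its top towards the backstop.
- cassette_2_mid (a point): green flat filter cassette (second from the backstop), 12 mm thick (its x), 110 mm wide (its y), 70 mm tall (its z), 0.09 kg; solid for pushing. This point is its centre. At the start it leans about 20 degrees with its top towards the backstop.
- cassette_3_mid (a point): white flat filter cassette (third from the backstop), 12 mm thick (its x), 110 mm wide (its y), 70 mm tall (its z), 0.09 kg; solid for pushing. This point is its centre. At the start it leans about 20 degrees with its top towards the backstop.
- cassette_4_mid (a point): yellow flat filter cassette (outermost, nearest the open end), 12 mm thick (its x), 110 mm wide (its y), 70 mm tall (its z), 0.09 kg; solid for pushing. This point is its centre. At the start it leans about 20 degrees with its top towards the backstop.
- jar_mid (a point): white jar with a red cap, 44 mm in diameter, 78 mm tall, 0.09 kg, standing on the dock's floor in front of the cassettes; the point is its centre, 39 mm above its foot.
- steel_tray: fixed shallow steel tray, 121 mm along its x, 225 mm along its y, rim 14 mm high, inner floor 1 mm above the worktop; origin at its centre on the worktop.
- mouse: black computer mouse, 112 x 62 x 36 mm, loose bystander on the left; origin under its centre.
There are look-alikes about, which are no part of the job. What is shaped like the part that bears cassette_4_mid but blue or pink is not meant.

How it is judged:
On the way, in this order (a step that is already met when the one before it is completed fails the run):
1. the jar stands in the tray, let go (angle between jar_mid's own z axis and vertical below 0.1 rad and z of jar_mid in the frame of steel_tray between 0.035 and 0.046 m and x of jar_mid in the frame of steel_tray between -0.045 and 0.045 m and y of jar_mid in the frame of steel_tray between -0.097 and 0.097 m and contact force between the fingers and jar below 0.1 N), for 0.2 s.
2. all four cassettes stand upright, close together against the backstop (angle between each of cassette_1_mid, cassette_2_mid, cassette_3_mid, cassette_4_mid's own z axis and vertical below 0.07 rad and x of cassette_4_mid in the frame of dock above 0.013 m and x of cassette_1_mid in the frame of dock below 0.06 m and z of each of cassette_1_mid, cassette_2_mid, cassette_3_mid, cassette_4_mid in the frame of dock below 0.046 m), for 0.2 s.
3. all four, still upright, are flush with the side fence (all of step 2 and y of each of cassette_1_mid, cassette_2_mid, cassette_3_mid, cassette_4_mid in the frame of dock above 0.002 m and angle between the x axis of each of cassette_1_mid, cassette_2_mid, cassette_3_mid, cassette_4_mid and the x axis of dock, either way round below 0.07 rad), for 0.2 s.
4. the keeper bar is shut across the row (all of step 3 and value of joint keeper below 0.08 rad), for 0.2 s.
At the end, for the whole second after the job is handed in: Jar upright in the tray; all four cassettes on the dock floor within 4 degrees of upright, the row within 5 mm of the backstop (slack), each within 3 mm of the side fence and within 4 degrees of parallel to the backstop; keeper bar within 0.08 rad of its closed stop; all released and at rest (all of step 1 and all of step 4 and linear speed of each of cassette_1, cassette_2, cassette_3, cassette_4, jar below 0.02 m/s); the robot touches nothing.
It fails at once if the mouse is shoved more than 30 mm (distance of mouse from where it was at the start of the episode above 0.03 m).
It fails at once if a cassette or the jar is knocked flat (angle between any of cassette_1_mid, cassette_2_mid, cassette_3_mid, cassette_4_mid, jar_mid's own z axis and vertical above 1 rad).
It also fails if it takes over 72 s, if anything falls off the work surface, if the arm or the gripper's body presses on something with over 40 N, if the wrist force passes 120 N, or if a joint passes its speed limit or range.

## Working session

There is one attempt and no reset: what is moved stays moved. The work goes in short steps, Python scripts to look and compute and a tool call to move; the robot and the scene stay as the last step left them, time stands still between calls to the robot, and variables do not carry over. Pictures are saved under pics/ and viewed, at most 10 in all, crops included, and the job is handed in when it is done.

Besides the shell and the picture viewer there is one more tool, called after "Request:" by a JSON object that holds its "name" and its "arguments". apply_moves: Moves the arm, as the interface text tells. Its arguments: {"type":"object","properties":{"motion":{"type":"array"},"force":{"type":"number"}},"required":["motion"]}

```bash
mkdir -p pics
python3 - <<'E'
from plant import bot
import cv2,numpy as np
for n in("top","side"):
    cv2.imwrite(f"pics/{n}0.png",bot.snapshot(n)[:,:,::-1])
    c=bot.get_calibration(n);print(n,c["K"],c["distortion"],-c["R"].T@c["t"],c["R"])
s=bot.read_state();print(s["ee_pos"],s["ee_rot"],s["clock"])
E
```

```text
top [[475.3419365    0.         312.89636325]
 [  0.         475.3419365  239.13409385]
 [  0.           0.           1.        ]] [0.04175353 0.         0.         0.         0.        ] [ 0.41354856 -0.03877003  1.01991874] [[ 0.02775776 -0.99951667 -0.01399786]
 [-0.99368588 -0.02606754 -0.1091277 ]
 [ 0.10871007  0.01693861 -0.99392917]]
side [[576.75677969   0.         319.81729311]
 [  0.         576.75677969 236.93525589]
 [  0.           0.           1.        ]] [-0.15163921  0.          0.          0.          0.        ] [0.64691817 0.60122089 1.14472451] [[-0.96911224  0.24642821 -0.00972684]
 [ 0.21779841  0.83668684 -0.50251268]
 [-0.11569498 -0.48910967 -0.86451512]]
[ 0.18099065 -0.59800956  0.22810115] [[ 9.57155797e-01  2.89573397e-01 -1.66970268e-04]
 [ 2.89573415e-01 -9.57155272e-01  1.01142685e-03]
 [ 1.33065838e-04 -1.01644323e-03 -9.99999475e-01]] 0.1
```

View pics/top0.png

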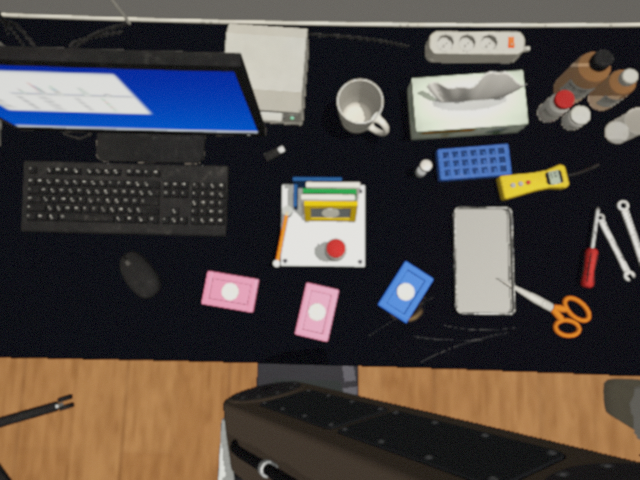

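View pics/side0.png

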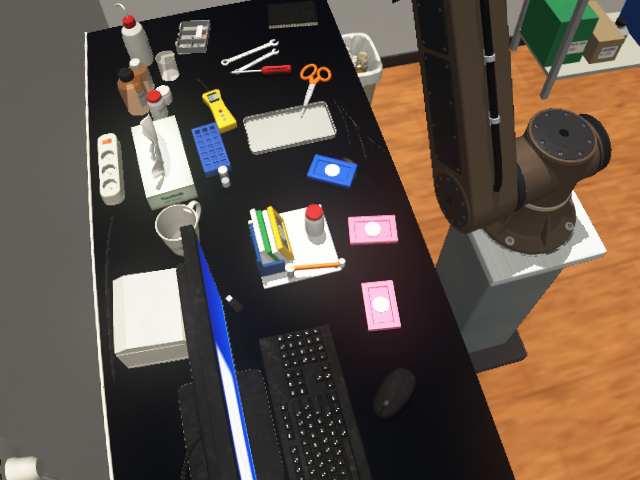

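The top picture shows the dock plate with corners near (282,184), (366,183), (366,266) and (277,266). The red cap is at (335,249), the tray spans (454–515, 207–314), and the keeper runs from (288,210) to (277,264). The mouse is at (140,275). The side picture agrees, with the jar at (315,215). Next I refine these.

```bash
cat > h.py <<'E'
from plant import bot
import cv2,numpy as np
def ray(n,uv,z):
    c=bot.get_calibration(n);R=np.array(c["R"]);C=-R.T@np.array(c["t"])
    p=cv2.undistortPoints(np.array([[uv]],float),np.array(c["K"]),np.array(c["distortion"]))[0,0]
    d=R.T@np.array([p[0],p[1],1]);return C+d*(z-C[2])/d[2]
def proj(n,X):
    c=bot.get_calibration(n)
    return cv2.projectPoints(np.atleast_2d(X).astype(float),cv2.Rodrigues(np.array(c["R"]))[0],np.array(c["t"]),np.array(c["K"]),np.array(c["distortion"]))[0][:,0]
def crop(n,x0,y0,w,h,s,name,img=None):
    im=bot.snapshot(n) if img is None else img
    cv2.imwrite(name,cv2.resize(im[y0:y0+h,x0:x0+w,::-1],None,fx=s,fy=s,interpolation=cv2.INTER_CUBIC))
E
python3 - <<'E'
from h import *
for n,l in (("top",[(282,184),(366,183),(366,266),(277,266)]),):
    for p in l: print(n,p,ray(n,p,.006).round(4))
im=bot.snapshot("top");a=im[170:280,265:385];sd=bot.snapshot("side");b=sd[190:290,240:350]
out=np.vstack([cv2.resize(a,None,fx=4.5,fy=4.5,interpolation=2)])[:, :540]
b=cv2.resize(b,(260,236),interpolation=2)
cv2.imwrite("pics/c1.png",out[:,:,::-1])
cv2.imwrite("pics/c2.png",cv2.resize(sd[190:295,235:355],None,fx=5,fy=5,interpolation=2)[:,:,::-1])
hsv=cv2.cvtColor(im,cv2.COLOR_RGB2HSV)
m=((hsv[...,0]<8)|(hsv[...,0]>172))&(hsv[...,1]>150)&(hsv[...,2]>90);m[:, :300]=0;m[:,380:]=0;m[:225]=0;m[275:]=0
ys,xs=np.nonzero(m);print("cap",xs.mean(),ys.mean(),len(xs),ray("top",(xs.mean(),ys.mean()),.084))
for p in [(454,207),(513,207),(515,314),(459,314)]:print("tray",ray("top",p,.014).round(4))
for p in [(276.5,264)]:print("knob",ray("top",p,.055).round(4))
print("mouse",ray("top",(140,275),.02))
E
```

```text
top (282, 184) [0.6432 0.049  0.006 ]
top (366, 183) [ 0.6499 -0.1332  0.006 ]
top (366, 266) [ 0.4699 -0.1361  0.006 ]
top (277, 266) [0.4648 0.0535 0.006 ]
cap 335.1946902654867 248.0353982300885 226 [ 0.49938665 -0.06734814  0.084     ]
tray [ 0.6002 -0.3199  0.014 ]
tray [ 0.6031 -0.4431  0.014 ]
tray [ 0.3791 -0.4429  0.014 ]
tray [ 0.3754 -0.3289  0.014 ]
knob [0.4663 0.0502 0.055 ]
mouse [0.43773703 0.33878999 0.02      ]
```

View pics/c1.png

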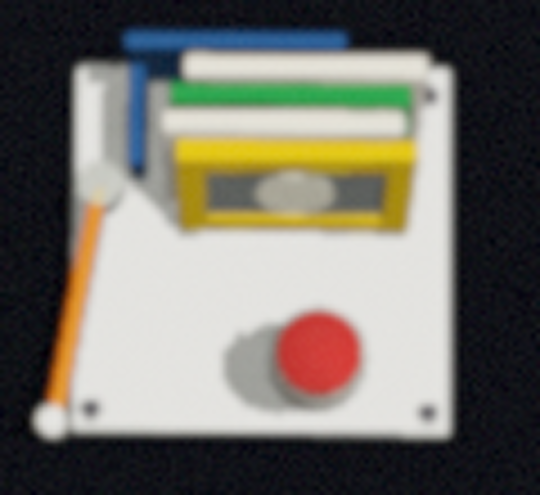

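View pics/c2.png

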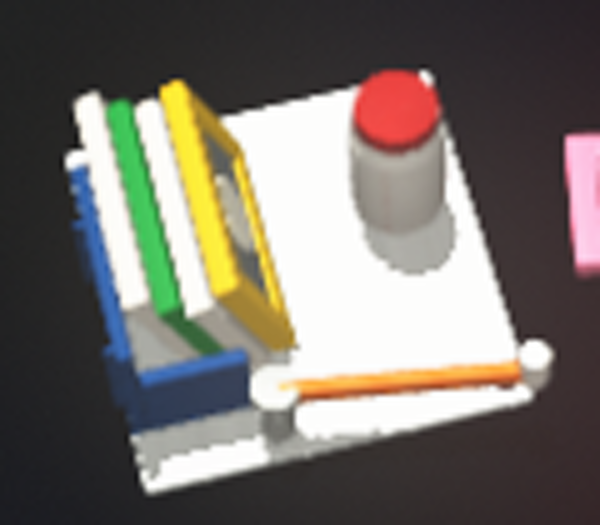

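The crops give the plate corners (top, crop pixels) at (75,65), (453,66), (453,438) and (72,435), the knob at (51,420) and the hinge at (101,186). The cap is at (319,352). The foot edge of the yellow cassette runs from (180,232) to (405,232).

Run:
```python
from h import *
cv=lambda u,v:(265+u/4.5-.39,170+v/4.5-.39)
P=[ray("top",cv(*p),.006)[:2] for p in [(75,65),(453,66),(453,438),(72,435)]]
D=np.array([(68,95),(68,-85),(-108,-85),(-108,95)])/1e3
P=np.array(P);pc=P.mean(0);dc=D.mean(0)
H=(D-dc).T@(P-pc);th=np.arctan2(H[0,1]-H[1,0],H[0,0]+H[1,1])
R=np.array([[np.cos(th),-np.sin(th)],[np.sin(th),np.cos(th)]]);o=pc-R@dc
print("th",th,"o",o,"res",(P-(D@R.T+o)).round(4).tolist())
f=lambda w:R.T@(w[:2]-o)
for n,p,z in [("pin",(101,186),.05),("knob",(51,420),.055),("cap",(319,352),.084),("footR",(405,232),.01),("footL",(180,232),.01),("topR",(415,142),.07),("topL",(178,142),.07),
 ("w1 topL",(183,55),.07),("w1topR",(430,55),.07),("bsL",(125,32),.078),("bsR",(348,32),.078)]:
    w=ray("top",cv(*p),z);print(n,w.round(4),"dock",f(w).round(4))
cs=lambda u,v:(235+u/5-.4,190+v/5-.4)
for n,p,z in [("cap",(396,108),.084),("knob",(536,355),.055),("pin",(277,385),.05),("plBL",(530,395),.006),("plTL",(150,490),.006),("plBR",(428,80),.006),("footL yellow",(293,350),.008)]:
    w=ray("side",cs(*p),z);print("side",n,w.round(4),"dock",f(w).round(4))
T=np.array([ray("top",p,.014)[:2] for p in [(454,207),(513,207),(515,314),(457,314)]]);print("tray",T.mean(0))
s=bot.snapshot("top")
```

```text
th 0.020955728006670424 o [ 0.57568434 -0.04705588] res [[0.0014, 0.0012], [0.0016, -0.0011], [-0.0016, -0.0003], [-0.0013, 0.0001]]
pin [0.5768 0.0328 0.05  ] dock [0.0028 0.0798]
knob [0.4684 0.0514 0.055 ] dock [-0.1052  0.1007]
cap [ 0.4998 -0.0679  0.084 ] dock [-0.0763 -0.0193]
footR [ 0.5651 -0.1099  0.01  ] dock [-0.0119 -0.0626]
footL [ 0.5623 -0.0027  0.01  ] dock [-0.0124  0.0446]
topR [ 0.5971 -0.1094  0.07  ] dock [ 0.0201 -0.0627]
topL [ 0.5944 -0.0027  0.07  ] dock [0.0197 0.0439]
w1 topL [ 0.6344 -0.0038  0.07  ] dock [0.0596 0.042 ]
w1topR [ 0.6371 -0.1154  0.07  ] dock [ 0.06   -0.0696]
bsL [0.6424 0.0223 0.078 ] dock [0.0682 0.0679]
bsR [ 0.6448 -0.0778  0.078 ] dock [ 0.0685 -0.0322]
side cap [ 0.5017 -0.0652  0.084 ] dock [-0.0744 -0.0166]
side knob [0.4701 0.0531 0.055 ] dock [-0.1035  0.1024]
side pin [0.5801 0.0368 0.05  ] dock [0.0061 0.0838]
side plBL [0.47   0.0471 0.006 ] dock [-0.1037  0.0964]
side plTL [0.6425 0.0505 0.006 ] dock [0.0689 0.0961]
side plBR [ 0.4726 -0.1257  0.006 ] dock [-0.1047 -0.0764]
side footL yellow [ 5.667e-01 -2.000e-04  8.000e-03] dock [-0.008   0.0471]
tray [ 0.48941337 -0.38268965]
```

Request:
{"name": "apply_moves", "arguments": {"motion": [[0,0,0.09,0.04,-0.036,0,1],[0,0,0.18,0.07,-0.063,0.01,1],[0,0,0.273,0.1,-0.09,0.02,1],[0,0,0.273,0.46,-0.416,0.078,1],[0,0,0.273,0.46,-0.416,0.078,1],[0,0,0.273,0.46,-0.416,0.078,1],[0,0,0.273,0.46,-0.416,0.078,1],[0,0,0.273,0.46,-0.416,0.078,1],[0,0,0.273,0.46,-0.416,0.078,1],[0,0,0.273,0.46,-0.416,0.078,1],[0,0,0.273,0.46,-0.416,0.078,1],[0,0,0.273,0.46,-0.416,0.078,1],[0,0,0.273,0.46,-0.416,0.078,1],[0,0,0.273,0.46,-0.416,0.078,1],[0,0,0.273,0.46,-0.416,0.078,1],[0,0,0.273,0.46,-0.416,0.078,1],[0,0,0.273,0.46,-0.416,0.078,1],[0,0,0.273,0.46,-0.416,0.078,1],[0,0,0.273,0.46,-0.416,0.078,1],[0,0,0.273,0.46,-0.416,0.078,1]], "force": 15}}

```text
clock: 1.92
ee_pos: [0.5004, -0.068, 0.1509]
ee_rot: [[1.0, 0.019, 0.0], [0.019, -1.0, -0.0], [0.0, 0.0, -1.0]]
ft_force: [-0.4, -0.1, 0.7]
gripper_width: 0.095
grasp_force: 0.0
```

Request:
{"name": "apply_moves", "arguments": {"motion": [[0,0,0,0,0,0.035,1],[0,0,0,0,0,0.07,1],[0,0,0,0,0,0.1,1],[0,0,0,0,0,0.1,1],[0,0,0,0,0,0.1,-1],[0,0,0,0,0,0.1,-1],[0,0,0,0,0,0.1,-1],[0,0,0,0,0,0.1,-1],[0,0,0,0,0,0.1,-1],[0,0,0,0,0,0.1,-1],[0,0,0,0,0,0.1,-1],[0,0,0,0,0,0.1,-1],[0,0,0,0,0,0.1,-1]]}}

```text
clock: 3.0
ee_pos: [0.5009, -0.0669, 0.0508]
ee_rot: [[1.0, 0.021, 0.0], [0.021, -1.0, -0.0], [0.0, 0.0, -1.0]]
ft_force: [-0.0, 0.1, 3.1]
gripper_width: 0.0433
grasp_force: 15.0
```

Request:
{"name": "apply_moves", "arguments": {"motion": [[0,0,0,0,0,-0.03,-1],[0,0,0,0,0,-0.06,-1],[0,0,0,0,0.02,-0.08,-1],[0,0,0,-0.003,0.055,-0.08,-1],[0,0,0,-0.006,0.09,-0.08,-1],[0,0,0,-0.008,0.125,-0.08,-1],[0,0,0,-0.01,0.16,-0.08,-1],[0,0,0,-0.012,0.195,-0.08,-1],[0,0,0,-0.014,0.23,-0.08,-1],[0,0,0,-0.016,0.265,-0.08,-1],[0,0,0,-0.018,0.295,-0.08,-1],[0,0,0,-0.019,0.316,-0.08,-1],[0,0,0,-0.019,0.316,-0.08,-1],[0,0,0,-0.019,0.316,-0.05,-1],[0,0,0,-0.019,0.316,-0.025,-1],[0,0,0,-0.019,0.316,-0.01,-1],[0,0,0,-0.019,0.316,0,-1],[0,0,0,-0.019,0.316,0.004,-1],[0,0,0,-0.019,0.316,0.004,-1]]}}

```text
clock: 4.58
ee_pos: [0.4885, -0.3826, 0.0466]
ee_rot: [[1.0, 0.021, -0.0], [0.021, -1.0, 0.001], [-0.0, -0.001, -1.0]]
ft_force: [0.7, 0.5, -0.5]
gripper_width: 0.0432
grasp_force: 15.0
```

Run:
```python
from h import *
s=bot.read_state();print(s["ee_pos"],s["ft_force"],s["gripper_width"])
im=bot.snapshot("top");sd=bot.snapshot("side")
a=cv2.resize(im[165:330,265:545],None,fx=2,fy=2,interpolation=2)
b=cv2.resize(sd[75:295,235:515-0],None,fx=1.5,fy=1.5,interpolation=2)[:270*2]
W=max(a.shape[1],b.shape[1]);pad=lambda x:np.pad(x,((0,0),(0,W-x.shape[1]),(0,0)))
o=np.vstack([pad(a),pad(b)])[:600];print(o.shape);cv2.imwrite("pics/p1.png",o[:,:,::-1])
```

```text
[ 0.48850145 -0.3825769   0.04659317] [ 0.73891767  0.47050804 -0.52948328] 0.04316069655211813
(600, 560, 3)
```

Request:
{"name": "apply_moves", "arguments": {"motion": [[0,0,0,0,0,0.001,-1],[0,0,0,0,0,0.001,-0.5],[0,0,0,0,0,0.001,0.3],[0,0,0,0,0,0.001,0.3],[0,0,0,0,0,0.001,0.3],[0,0,0,0,0,0.001,0.3],[0,0,0,0,0,0.001,0.3],[0,0,0,0,0,0.001,0.3],[0,0,0,0,0,-0.03,0.3],[0,0,0,0,0,-0.06,0.3],[0,0,0,0,0,-0.09,0.3],[0,0,0,0,0,-0.104,0.3],[0,0,0,0,0,-0.104,0.3]]}}

```text
clock: 5.77
ee_pos: [0.4894, -0.3841, 0.1542]
ee_rot: [[1.0, 0.021, 0.004], [0.021, -1.0, -0.004], [0.004, 0.004, -1.0]]
ft_force: [0.3, -0.2, 0.5]
gripper_width: 0.0619
grasp_force: 0.0
```

Request:
{"name": "apply_moves", "arguments": {"motion": [[0,0,0,0.01,-0.035,0,0.3],[0,0,0,0.02,-0.07,0,0.3],[0,0,0,0.03,-0.105,0,0.3],[0,0,0,0.035,-0.14,0,0.3],[0,0,0,0.04,-0.175,0,0.3],[0,0,0,0.045,-0.21,0,0.3],[0,0,0,0.049,-0.245,0,0.3],[0,0,0,0.049,-0.28,0,0.3],[0,0,0,0.049,-0.31,0,0.3],[0,0,0,0.049,-0.322,0,0.3],[0,0,0,0.049,-0.322,0.03,0.3],[0,0,0,0.049,-0.322,0.06,0.3],[0,0,0,0.049,-0.322,0.09,0.3],[0,0,0,0.049,-0.322,0.118,0.3],[0,0,0,0.049,-0.322,0.118,0.3],[0,0,0,0.049,-0.322,0.118,0.3]]}}

```text
clock: 7.1
ee_pos: [0.53, -0.0605, 0.0316]
ee_rot: [[1.0, 0.02, -0.003], [0.02, -1.0, 0.001], [-0.003, -0.001, -1.0]]
ft_force: [-0.7, -0.2, 0.9]
gripper_width: 0.0621
grasp_force: 0.0
```

Run:
```python
from h import *
print(bot.read_state()["ee_pos"])
im=bot.snapshot("top");sd=bot.snapshot("side")
a=cv2.resize(im[165:330,265:545],None,fx=2,fy=2,interpolation=2)
b=cv2.resize(sd[85:285,235:375],None,fx=1.35,fy=1.35,interpolation=2)
W=a.shape[1];pad=lambda x:np.pad(x,((0,0),(0,W-x.shape[1]),(0,0)))
cv2.imwrite("pics/p2.png",np.vstack([a,pad(b)])[:600,:,::-1])
```

```text
[ 0.53000069 -0.06046721  0.03155103]
```

View pics/p2.png

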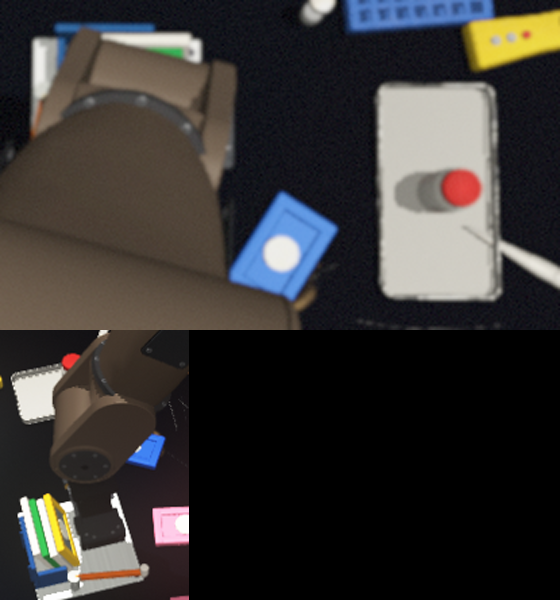

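The jar stands upright in the tray, with its cap at crop (461,188). The hand is behind the yellow cassette and the row still leans. Now I push the feet in.

Request:
{"name": "apply_moves", "arguments": {"motion": [[0,0,0,0.008,0,0,0.3],[0,0,0,0.014,0,0,0.3],[0,0,0,0.018,0,0,0.3],[0,0,0,0.02,0,0,0.3],[0,0,0,0.022,0,0,0.3],[0,0,0,0.024,0,0,0.3],[0,0,0,0.026,0,0,0.3],[0,0,0,0.028,0,0,0.3],[0,0,0,0.03,0,0,0.3],[0,0,0,0.032,0,0,0.3],[0,0,0,0.034,0,0,0.3],[0,0,0,0.036,0,0,0.3],[0,0,0,0.038,0,0,0.3],[0,0,0,0.04,0,0,0.3],[0,0,0,0.04,0,0,0.3]]}}

```text
clock: 8.45
ee_pos: [0.5712, -0.0594, 0.0326]
ee_rot: [[1.0, 0.021, 0.001], [0.021, -1.0, -0.0], [0.001, 0.0, -1.0]]
ft_force: [-0.7, -0.6, -1.1]
gripper_width: 0.0616
grasp_force: 0.5
```

Request:
{"name": "apply_moves", "arguments": {"motion": [[0,0,0,0.0015,0,0,0.3],[0,0,0,0.003,0,0,0.3],[0,0,0,0.0045,0,0,0.3],[0,0,0,0.006,0,0,0.3],[0,0,0,0.006,0,0,0.3]]}}

```text
clock: 8.87
ee_pos: [0.5771, -0.0593, 0.0327]
ee_rot: [[1.0, 0.021, 0.001], [0.021, -1.0, -0.0], [0.001, 0.0, -1.0]]
ft_force: [-1.1, -0.2, -0.7]
gripper_width: 0.0624
grasp_force: 0.5
```

Run:
```python
from h import *
sd=bot.snapshot("side")
cv2.imwrite("pics/p3.png",cv2.resize(sd[190:295,235:355],None,fx=5,fy=5,interpolation=2)[:,:,::-1])
```

```text
(no output)
```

View pics/p3.png

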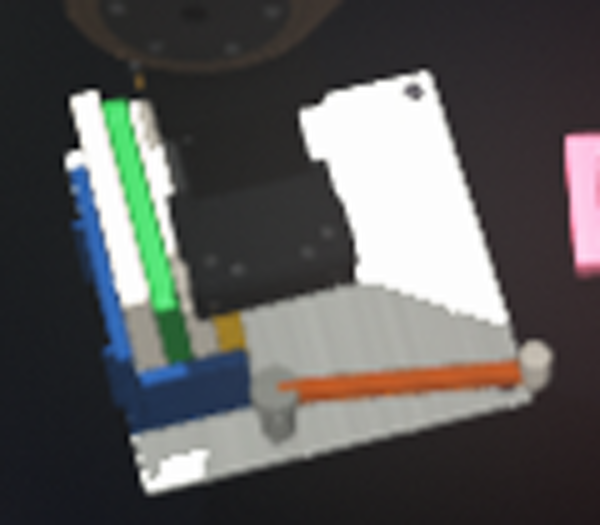

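The row is nearly upright. The white, green and white tops slant only slightly, and the yellow foot is at (230,330). I press a little more.

Request:
{"name": "apply_moves", "arguments": {"motion": [[0,0,0,0.001,0,0,0.3],[0,0,0,0.002,0,0,0.3],[0,0,0,0.003,0,0,0.3],[0,0,0,0.003,0,0,0.3]]}}

```text
clock: 9.25
ee_pos: [0.5792, -0.0592, 0.0326]
ee_rot: [[1.0, 0.021, -0.001], [0.021, -1.0, 0.0], [-0.001, -0.0, -1.0]]
ft_force: [-6.4, -0.2, 1.1]
gripper_width: 0.0617
grasp_force: 2.7
```

Request:
{"name": "apply_moves", "arguments": {"motion": [[0,0,0,0.001,0,0,0.3],[0,0,0,0.002,0,0,0.3],[0,0,0,0.002,0,0,0.3],[0,0,0,0.002,0,0,0.3],[0,0,0,0.002,0,0,0.3]]}}

```text
clock: 9.67
ee_pos: [0.5791, -0.0592, 0.0326]
ee_rot: [[1.0, 0.021, -0.006], [0.021, -1.0, 0.001], [-0.006, -0.001, -1.0]]
ft_force: [-16.9, -2.4, 9.0]
gripper_width: 0.062
grasp_force: 8.4
```

Request:
{"name": "apply_moves", "arguments": {"motion": [[0,0,0,-0.01,0,0,0.3],[0,0,0,-0.04,0,0,0.3],[0,0,0,-0.04,0,-0.035,0.3],[0,0,0,-0.04,0,-0.07,0.3],[0,0,0,-0.04,0.01,-0.1,-0.2],[0,0,-0.12,-0.03,0.02,-0.1,-0.5],[0,0,-0.24,-0.02,0.04,-0.1,-0.75],[0,0,-0.36,-0.01,0.06,-0.1,-0.75],[0,0,-0.48,0,0.08,-0.1,-0.75],[0,0,-0.6,0.01,0.097,-0.1,-0.75],[0,0,-0.72,0.02,0.097,-0.1,-0.75],[0,0,-0.84,0.031,0.097,-0.1,-0.75],[0,0,-0.96,0.031,0.097,-0.1,-0.75],[0,0,-1.08,0.031,0.097,-0.1,-0.75],[0,0,-1.2,0.031,0.097,-0.1,-0.75],[0,0,-1.32,0.031,0.097,-0.1,-0.75],[0,0,-1.44,0.031,0.097,-0.1,-0.75],[0,0,-1.571,0.031,0.097,-0.1,-0.75],[0,0,-1.571,0.031,0.097,-0.1,-0.75],[0,0,-1.571,0.031,0.097,-0.1,-0.75]]}}

```text
clock: 11.33
ee_pos: [0.6151, -0.1556, 0.1328]
ee_rot: [[-0.018, 1.0, 0.001], [1.0, 0.018, -0.0], [-0.0, 0.001, -1.0]]
ft_force: [-0.1, 0.5, -0.6]
gripper_width: 0.0117
grasp_force: 0.0
```

Run:
```python
from h import *
im=bot.snapshot("top");sd=bot.snapshot("side")
a=cv2.resize(im[165:285,255:395],None,fx=3,fy=3,interpolation=2)
b=cv2.resize(sd[185:295,235:355],None,fx=3,fy=3,interpolation=2)
H=max(a.shape[0],b.shape[0]);pad=lambda x:np.pad(x,((0,H-x.shape[0]),(0,0),(0,0)))
cv2.imwrite("pics/p4.png",np.hstack([pad(a),pad(b)])[:,:,::-1])
```

```text
(no output)
```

View pics/p4.png

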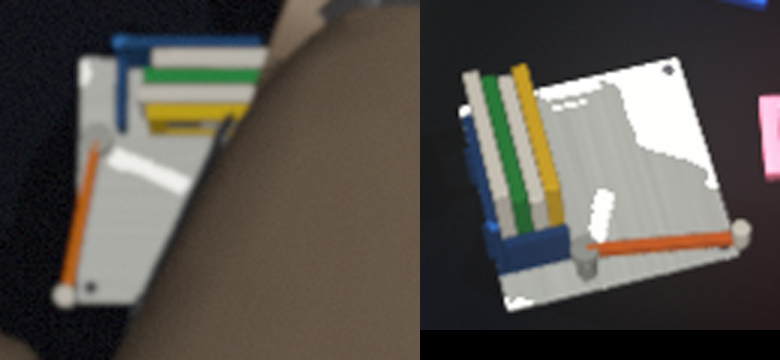

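All four stand upright and packed against the backstop in the side view; their +y ends are uneven and short of the fence. Now I descend on the open -y side and push sideways.

Request:
{"name": "apply_moves", "arguments": {"motion": [[0,0,0,0,0,0.035,-0.75],[0,0,0,0,0,0.07,-0.75],[0,0,0,0,0,0.1,-0.75],[0,0,0,0,0,0.1,-0.75],[0,0,0,0.01,0,0.1,-0.75],[0,0,0,0.02,0,0.1,-0.75],[0,0,0,0.023,0,0.1,-0.75],[0,0,0,0.026,0,0.1,-0.75],[0,0,0,0.029,0,0.1,-0.75],[0,0,0,0.032,0,0.1,-0.75],[0,0,0,0.034,0,0.1,-0.75],[0,0,0,0.036,0,0.1,-0.75],[0,0,0,0.038,0,0.1,-0.75],[0,0,0,0.04,0,0.1,-0.75],[0,0,0,0.042,0,0.1,-0.75],[0,0,0,0.042,0,0.1,-0.75]]}}

```text
clock: 12.77
ee_pos: [0.6138, -0.1133, 0.0326]
ee_rot: [[-0.021, 1.0, -0.0], [1.0, 0.021, 0.0], [0.0, -0.0, -1.0]]
ft_force: [-0.4, -0.1, 0.2]
gripper_width: 0.0119
grasp_force: 0.2
```

Request:
{"name": "apply_moves", "arguments": {"motion": [[0,0,0,0.0015,0,0,-0.75],[0,0,0,0.003,0,0,-0.75],[0,0,0,0.0045,0,0,-0.75],[0,0,0,0.006,0,0,-0.75],[0,0,0,0.007,0,0,-0.75],[0,0,0,0.008,0,0,-0.75],[0,0,0,0.008,0,0,-0.75]]}}

```text
clock: 13.35
ee_pos: [0.6137, -0.1073, 0.0328]
ee_rot: [[-0.021, 1.0, 0.001], [1.0, 0.021, -0.002], [-0.002, 0.0, -1.0]]
ft_force: [-2.3, -16.5, 1.0]
gripper_width: 0.012
grasp_force: 8.2
```

Request:
{"name": "apply_moves", "arguments": {"motion": [[0,0,0,0.001,0,0,-0.75],[0,0,0,0.001,0,0,-0.75],[0,0,0,-0.01,0,0,-0.75],[0,0,0,-0.035,0,0,-0.75],[0,0,0,-0.035,0,-0.035,-1],[0,0,0,-0.035,0,-0.07,-1],[0,0,0,-0.03,0,-0.1,-1],[0,0,0,0,-0.015,-0.1,-1],[0,0,0,0.03,-0.03,-0.1,-1],[0,0,0,0.06,-0.045,-0.1,-1],[0,0,0,0.09,-0.06,-0.1,-1],[0,0,0,0.12,-0.075,-0.1,-1],[0,0,0,0.15,-0.09,-0.1,-1],[0,0,0,0.175,-0.105,-0.1,-1],[0,0,0,0.184,-0.11,-0.1,-1],[0,0,0,0.184,-0.11,-0.1,-1],[0,0,0,0.184,-0.11,-0.1,-1]]}}

```text
clock: 14.77
ee_pos: [0.5002, 0.0762, 0.1327]
ee_rot: [[-0.022, 1.0, 0.0], [1.0, 0.022, -0.0], [-0.0, 0.0, -1.0]]
ft_force: [-0.1, 0.9, -1.3]
gripper_width: 0.0002
grasp_force: 0.0
```

Run:
```python
from h import *
im=bot.snapshot("top");sd=bot.snapshot("side")
a=cv2.resize(im[165:285,255:395],None,fx=3,fy=3,interpolation=2)
b=cv2.resize(sd[185:295,235:355],None,fx=3,fy=3,interpolation=2)
H=max(a.shape[0],b.shape[0]);pad=lambda x:np.pad(x,((0,H-x.shape[0]),(0,0),(0,0)))
cv2.imwrite("pics/p5.png",np.hstack([pad(a),pad(b)])[:,:,::-1])
th=.021;o=np.array([.577,-.0465]);R=np.array([[np.cos(th),-np.sin(th)],[np.sin(th),np.cos(th)]])
e=bot.read_state()["ee_pos"];d=R.T@(e[:2]-o);print("tcp dock",d.round(4),e[2])
prev=None
for t in [1.76,1.5,1.25,1.,.75,.5,.25,.1,0]:
    u=np.array([-np.sin(t),-np.cos(t)]);c=np.array([np.cos(t),-np.sin(t)])
    p=np.array([.004,.08])+.085*u-(.004+.012*abs(c[0])+.010*abs(c[1]))*c
    q=p-d;print(t,"tx,ty",q[1].round(3),q[0].round(3))
```

```text
tcp dock [-0.0738  0.1234] 0.13259154688930577
1.76 tx,ty -0.012 -0.003
1.5 tx,ty -0.035 -0.008
1.25 tx,ty -0.054 -0.008
1.0 tx,ty -0.073 -0.004
0.75 tx,ty -0.092 0.006
0.5 tx,ty -0.109 0.02
0.25 tx,ty -0.121 0.039
0.1 tx,ty -0.126 0.052
0 tx,ty -0.128 0.062
```

View pics/p5.png

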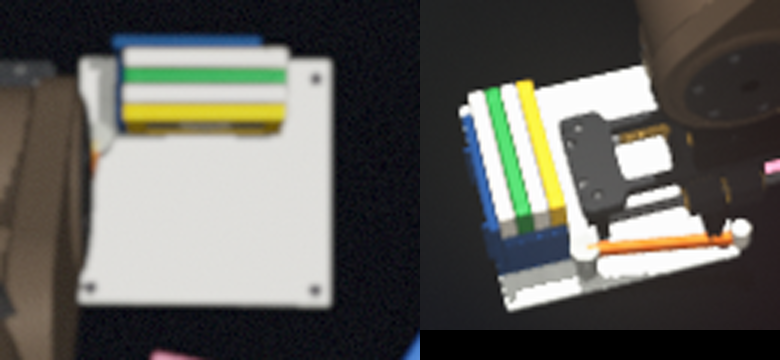

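All four are flush with the fence and upright. Now I swing the keeper shut by its outer side.

Request:
{"name": "apply_moves", "arguments": {"motion": [[0,0,0,0,0,0.035,-1],[0,0,0,0,0,0.07,-1],[0,0,0,0,0,0.088,-1],[0,0,0,0,0,0.088,-1],[0,0,0,-0.012,-0.003,0.088,-1],[0,0,0,-0.023,-0.006,0.088,-1],[0,0,0,-0.035,-0.008,0.088,-1],[0,0,0,-0.045,-0.008,0.088,-1],[0,0,0,-0.054,-0.008,0.088,-1],[0,0,0,-0.064,-0.006,0.088,-1],[0,0,0,-0.073,-0.004,0.088,-1],[0,0,0,-0.083,0.001,0.088,-1],[0,0,0,-0.092,0.006,0.088,-1],[0,0,0,-0.101,0.013,0.088,-1],[0,0,0,-0.109,0.02,0.088,-1],[0,0,0,-0.115,0.029,0.088,-1],[0,0,0,-0.121,0.039,0.088,-1],[0,0,0,-0.124,0.046,0.088,-1],[0,0,0,-0.126,0.052,0.088,-1],[0,0,0,-0.126,0.052,0.088,-1]]}}

```text
clock: 16.53
ee_pos: [0.5557, -0.0491, 0.0445]
ee_rot: [[-0.021, 1.0, 0.001], [1.0, 0.021, -0.0], [-0.0, 0.001, -1.0]]
ft_force: [-0.6, -0.2, -0.1]
gripper_width: 0.0005
grasp_force: 0.0
```

Now the last ~10 mm toward dock +x (tool y).

Request:
{"name": "apply_moves", "arguments": {"motion": [[0,0,0,0,0.003,0,-1],[0,0,0,0,0.006,0,-1],[0,0,0,0,0.008,0,-1],[0,0,0,0,0.0095,0,-1],[0,0,0,0,0.0095,0,-1]]}}

```text
clock: 16.95
ee_pos: [0.5642, -0.0484, 0.0446]
ee_rot: [[-0.021, 1.0, 0.0], [1.0, 0.021, -0.0], [-0.0, 0.0, -1.0]]
ft_force: [-0.7, 0.3, -0.9]
gripper_width: 0.0005
grasp_force: 0.0
```

Request:
{"name": "apply_moves", "arguments": {"motion": [[0,0,0,0,0.001,0,-1],[0,0,0,0,0.002,0,-1],[0,0,0,0,0.003,0,-1],[0,0,0,0,0.003,0,-1]]}}

```text
clock: 17.28
ee_pos: [0.5671, -0.0485, 0.0446]
ee_rot: [[-0.021, 1.0, 0.0], [1.0, 0.021, -0.0], [-0.0, 0.0, -1.0]]
ft_force: [0.4, -0.5, -0.8]
gripper_width: 0.0005
grasp_force: 0.1
```

Request:
{"name": "apply_moves", "arguments": {"motion": [[0,0,0,0,0.001,0,-1],[0,0,0,0,0.002,0,-1],[0,0,0,0,0.003,0,-1],[0,0,0,0,0.003,0,-1]]}}

```text
clock: 17.62
ee_pos: [0.5702, -0.0485, 0.0446]
ee_rot: [[-0.021, 1.0, 0.0], [1.0, 0.021, -0.0], [-0.0, 0.0, -1.0]]
ft_force: [0.9, -0.8, -0.1]
gripper_width: 0.0004
grasp_force: 0.0
```

Run:
```python
from h import *
im=bot.snapshot("top");sd=bot.snapshot("side")
a=cv2.resize(im[165:285,255:395],None,fx=3,fy=3,interpolation=2)
b=cv2.resize(sd[185:295,235:355],None,fx=3,fy=3,interpolation=2)
H=max(a.shape[0],b.shape[0]);pad=lambda x:np.pad(x,((0,H-x.shape[0]),(0,0),(0,0)))
cv2.imwrite("pics/p6.png",np.hstack([pad(a),pad(b)])[:,:,::-1])
```

```text
(no output)
```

View pics/p6.png

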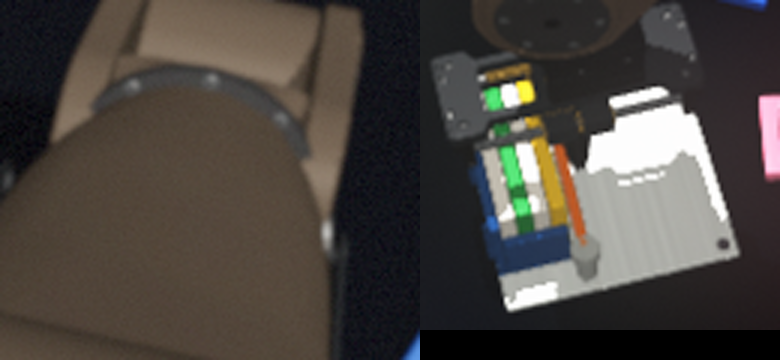

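The bar is nearly parallel to the row, running from (560,150) to (583,240). The fingertips are evidently thinner than I assumed, so I go on in small steps.

Request:
{"name": "apply_moves", "arguments": {"motion": [[0,0,0,0,0.001,0,-1],[0,0,0,0,0.002,0,-1],[0,0,0,0,0.003,0,-1],[0,0,0,0,0.003,0,-1]]}}

```text
clock: 18.05
ee_pos: [0.5716, -0.0484, 0.0445]
ee_rot: [[-0.021, 1.0, -0.003], [1.0, 0.021, 0.0], [0.0, -0.003, -1.0]]
ft_force: [-7.0, -2.0, 4.5]
gripper_width: 0.0003
grasp_force: 3.9
```

The stop is reached (7 N). I retreat and lift clear.

Request:
{"name": "apply_moves", "arguments": {"motion": [[0,0,0,0,-0.01,0,-1],[0,0,0,0,-0.04,0,-1],[0,0,0,0,-0.05,-0.035,-1],[0,0,0,0,-0.05,-0.07,-1],[0,0,0,0,-0.05,-0.11,-1],[0,0,0,-0.035,-0.05,-0.13,-1],[0,0,0,-0.07,-0.05,-0.13,-1],[0,0,0,-0.105,-0.05,-0.13,-1],[0,0,0,-0.14,-0.05,-0.13,-1],[0,0,0,-0.175,-0.05,-0.13,-1],[0,0,0,-0.21,-0.05,-0.13,-1],[0,0,0,-0.24,-0.05,-0.13,-1],[0,0,0,-0.24,-0.05,-0.13,-1],[0,0,0,-0.24,-0.05,-0.13,-1]]}}

```text
clock: 19.22
ee_pos: [0.5277, -0.2906, 0.1743]
ee_rot: [[-0.019, 1.0, -0.0], [1.0, 0.019, 0.0], [0.0, -0.0, -1.0]]
ft_force: [-0.6, 0.9, -0.7]
gripper_width: 0.0005
grasp_force: 0.0
```

Run:
```python
from h import *
im=bot.snapshot("top");sd=bot.snapshot("side")
a=cv2.resize(im[165:285,255:395],None,fx=3,fy=3,interpolation=2)
b=cv2.resize(sd[90:295,235:355],None,fx=2.9,fy=2.9,interpolation=2)
H=max(a.shape[0],b.shape[0]);pad=lambda x:np.pad(x,((0,H-x.shape[0]),(0,0),(0,0)))
cv2.imwrite("pics/p7.png",np.hstack([pad(a),pad(b)])[:,:,::-1])
```

```text
(no output)
```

View pics/p7.png

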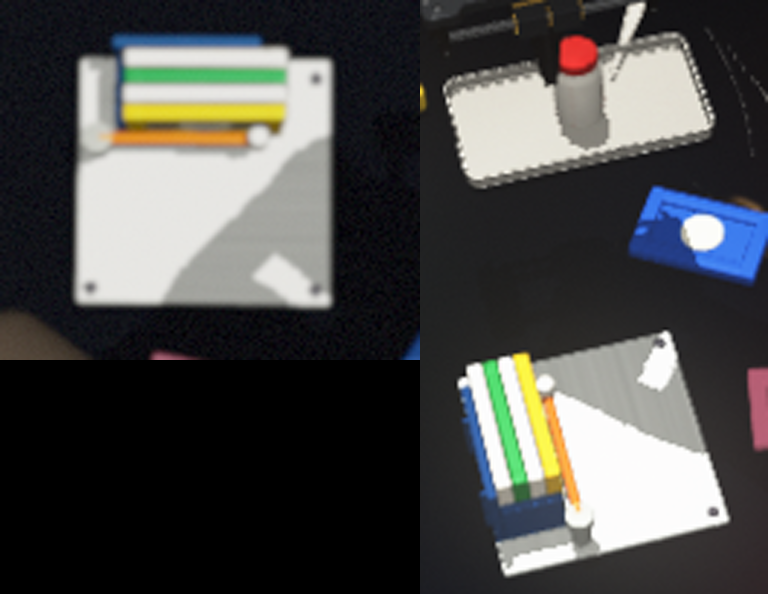

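The jar stands in the tray at side crop (580,85). The row is flush and upright, and the keeper is shut, running from (95,138) to (258,136). The arm is clear.

```bash
python3 -c "
from plant import bot
print(bot.hand_in())"
```

```text
the job is handed in; nothing more can be done
None
```

I handed the job in at about 19 s of the 72 s: the last pictures show the jar upright in the tray, all four cassettes upright and flush with the backstop and fence, and the keeper shut; the arm never went near the mouse, but the hand-in gave no verdict.

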